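# Free a jammed carton with the pedal of a bench bin

### The arm

A 6-joint arm with a two-finger parallel gripper is mounted at the origin on the work surface. World frame = base frame: x ahead of the robot, y to its left, z up, the work surface at z = 0. Lengths are in m, angles in rad, forces in N, time in s.
With the tool pointing down it reaches from about 0.275 to 0.975 m from the base axis. Payload 8.4 kg.
Tool frame: the origin (TCP) lies midway between the tips of the shut fingers; the grasp point (between the pads) lies 19 mm behind it; z points along the fingers, y is the direction in which the jaws open and shut (so a half turn about z gives the same grasp; the last joint's range is limited). The gripper opens to 92 mm and grips with 3 to 60 N. Pads are 20 mm wide; open, the fingers measure 128 mm over their backs; the gripper's body (75 mm by 189 mm) begins 69 mm behind the grasp point.
Start: joints at [-1.263, 0.353, 1.633, -0, 1.155, -0.002], TCP at [0.191, -0.595, 0.215] pointing down, gripper open.
Joint ranges: [-2.63, 2.63], [-0.92, 2.1], [0.06, 2.66], [-1.3, 4.44], [0, 2.69], [-3.02, 3.02]. Speed limits (rad/s): [2.22, 2.22, 2.79, 3.14, 3.14, 3.14].

### API

Orientations are given as a unit quaternion [x, y, z, w].
In Python, from station import state, snapshot, finish_job, look_for, silhouettes gives the robot as it stands. The module is installed in compiled form; this text tells all that it offers.
- The arm moves only by the tool carry_out, never from a script. Its argument "targets" is one flat list of numbers, 7 for each row, row after row: the shift along the tool's x, y, z in mm, then the turn, a rotation vector about the tool's x, y, z in degrees, then the closure, from -1 (fully open) to 1 (shut). A call has 1 to 8 rows; each row is the pose to reach, as a shift and turn from the pose commanded when the call began, along the tool's axes at that moment; what a row does not reach only later rows make up. A row lasts 1/12 s, in which the tool goes at most 41.7 mm and 7.16 degrees, less where a joint would pass 70% of its speed; a pose out of reach is approached as far as the arm can. A call with a gripper value outside its range is refused whole. The fingers move at their own pace and stop on an object; "grip_force" is the grip in N (left out, the last holds). Time passes only in rows, so rows that repeat a pose let the fingers close. It gives the time, the measured TCP pose, the force and the opening at its end, in the units of the state.
- state(): the state, without advancing time (a new reading comes with each control period).
- snapshot(name): name is "scene" or "top"; returns a dict with "img" (420x560x3 uint8, blue, green, red), "depth" (420x560 float32, m along the optical axis (not along the pixel's ray), 0 where there is no reading), "fx", "fy", "cx", "cy" (pixels), "rvec" (rotation vector, rad) and "tvec" (3), from world to camera coordinates, as OpenCV has them. Camera axes: x right, y down, z forward; pixel columns grow to the right and rows downward; lengths in m; the calibration is good to about 2 mm. A picture is of the moment at which its call begins.
- finish_job(): hands the job in, once; it reports no verdict.
Trained networks look in the newest picture that a camera, given by its name, has taken for a name from the list of things; names that differ only in an ending like _2 or _b are one class to them, and where a whole thing is asked for, a point or a joint stands for the part that bears it (a point fixed in the world has none). Each returns a list of dicts, best first, with "confidence" (0 to 1); they miss things now and then, are a little off and sometimes report something else, mostly with a low value. They report only what shows in the picture. A call takes as long as a camera call. They do not tell look-alikes from the thing itself.
- look_for(name, camera): "extent" ([left, top, right, bottom] in pixels, round what is visible of it).
- silhouettes(name, camera): "pixels" (420x560 bool, what is visible of it) and "extent" ([left, top, right, bottom] in pixels, round what is visible of it).
The state is a dict: "clock": time; "joint_positions": joint angles; "dq": joint speeds; "tau": joint torques, N m; "ee_pos": TCP position; "ee_rot": TCP orientation; "contact_force": force on the tool from outside, world axes, zero at the start; "ft_torque": the same for the moment, N m; "gripper_width": finger opening in m.
Only numpy, scipy, OpenCV 4.12 (cv2) and the standard library are available. Lean on these libraries where they do the work, as an engineer would, in place of code of your own. Each camera call takes 0.05 s, during which the arm holds its last target.

### The job

An empty carton is caught under the lid of the small pedal bin on the microscope bench and holds the lid ajar. Press the pedal right down so that the lid swings wide open and the carton drops into the bin, then ease the pedal slowly all the way back up so that the lid comes down shut without slamming. Work by the pedal only: do not touch the lid or the carton, and leave the other things on the bench where they are.

Things in the scene. Friction and masses are not known exactly. Their poses are not given: they have to be found in the camera images.
- bin: bench-top waste bin, fixed: brushed-metal box, black foot, collar and lid edge; 150 deep (its x) x 180 wide (its y), rim 240, shut lid top 255 mm above the bench. Origin: centre of its underside, on the bench. -x = its front, with the pedal; lid hinge at the back (x +70, 246 mm up). Hollow from x -69 to +50, y -83 to +83, floor 65 mm up
- pedal (a joint): pedal lever (rad): 0 = fully up, 0.30 = down on its stop. Turns about a level axis along the bin's y, 34 mm above the bin's origin; the pad sinks 36 mm over the stroke, nearly straight down. Tied to the lid (lid angle = 4 x pedal angle), whose weight and a light spring bring it up; pressing takes about 5 to 8 N before the stop. Starts near 0.027, the lid being ajar
- pedal_pad (a point): centre of the top of the black ribbed pedal pad, moving with it: 120 mm in front of the bin's origin; 58 mm above the bench fully up, 21 fully down. Pad 74 wide (bin y), 44 long (bin x), 8 mm thick, reaching 19 mm further out from this point, 50 mm beyond the lid's lip. Lid and jutting carton hang over it: come in with the tool leaning back from the bin
- lid (a joint): lid (rad): 0 = shut, 1.2 = wide open; starts near 0.11, propped by the carton. The lid (163 x 196 mm, 12 mm thick, about 0.2 kg) overhangs the front of the bin by 14 mm. It has no damper: let go when open, it slams shut
- carton: empty red carton with a white middle band, 130 x 42 x 18 mm (x, y, z), about 25 g, origin at the centre of its underside; long x axis roughly front to back, squeezed between lid and front rim about 240 mm up, the outer third jutting out of the front above the pedal. Once the lid is off it, it tips inwards by itself
- jar: closed glass jar with a steel cap, 60 mm across, 75 mm high, standing beside the bin; origin at the centre of its underside
- blower: blue dust blower bulb, 60 mm across, 110 mm high with its nozzle up, standing beside the bin; origin at the centre of its underside
- holder: dark steel ring-shaped work holder, 90 mm across, 22 mm high, lying beside the bin; origin at the centre of its underside
Things that resemble listed ones, but are neither listed nor needed, are in the scene too. Of the things that look like the carton, the smallest one is meant.

How it is judged:
By the outcome, as a careful person would: the job done as asked, in the order asked, and still so for the second after the job is handed in, with the robot touching nothing.
It also fails if it takes over 48 s, if anything falls off the work surface, if the arm or the gripper's body presses on something with over 40 N, if the wrist force passes 120 N, or if a joint passes its speed limit or range.

## Working session

There is one attempt and no reset: what is moved stays moved. The work goes in short steps, Python scripts to look and compute and a tool call to move; the robot and the scene stay as the last step left them, time stands still between calls to the robot, and variables do not carry over. Pictures are saved under pics/ and viewed, and the job is handed in when it is done.

Besides the shell and the picture viewer there is one more tool, called after "Emit:" by a JSON object that holds its "api" and its "payload", one argument or row to a line. carry_out: Moves the arm, as the interface text tells. Its arguments: {"type":"object","properties":{"targets":{"type":"array"},"grip_force":{"type":"number"}},"required":["targets"]}

```bash
mkdir -p pics; ls; cat > h.py <<'E'
import numpy as np, cv2
from station import *
def snap(n,f):
    s=snapshot(n); cv2.imwrite('pics/'+f+'.png',s['img']); return s
def world(s,mask=None):
    R=cv2.Rodrigues(np.array(s['rvec'],float))[0]; t=np.array(s['tvec'],float).ravel()
    d=s['depth']; v,u=np.mgrid[:d.shape[0],:d.shape[1]]
    P=np.stack([(u-s['cx'])/s['fx']*d,(v-s['cy'])/s['fy']*d,d],-1)
    return (P-t)@R
E
python3 - <<'E'
from h import *
a=snap('scene','s0'); b=snap('top','t0')
print(state())
for n,s in(('scene',a),('top',b)):
    W=world(s); np.savez(''+n+'0.npz',W=W,d=s['depth'],img=s['img'],fx=s['fx'],fy=s['fy'],cx=s['cx'],cy=s['cy'],rvec=s['rvec'],tvec=s['tvec'])
    for o in('bin','pedal','lid','carton','jar','blower','holder'):
        for r in silhouettes(o,n):
            m=r['pixels']&(s['depth']>0)
            print(n,o,round(r['confidence'],2),r['extent'],m.sum(),np.median(W[m],0).round(3) if m.any() else '', np.ptp(W[m],axis=0).round(3) if m.any() else '')
E
```

```text
pics
{'clock': 0.1, 'joint_positions': array([-1.26341959e+00,  3.53560216e-01,  1.63401403e+00, -1.17427740e-05,
        1.15519125e+00, -2.41883114e-03]), 'dq': array([-0.00013419, -0.00051072, -0.00208884, -0.00091525, -0.00025244,
       -0.00121198]), 'tau': array([-3.49498841e-04, -5.94904590e+01, -3.34929049e+01,  6.98171114e-02,
        1.83027500e-02, -4.95999836e-05]), 'ee_pos': array([ 0.19039934, -0.5948561 ,  0.21396999]), 'ee_rot': array([ 9.88026769e-01,  1.54281427e-01, -9.43784691e-05, -5.78800283e-04]), 'contact_force': array([-0.17336868,  0.3877152 , -0.92662777]), 'ft_torque': array([-0.00581681, -0.04496824, -0.0308498 ]), 'gripper_width': 0.09219111264763272}
scene bin 0.8 [259.3, 121.2, 382.5, 266.1] 11016 [ 0.616 -0.013  0.261] [0.375 0.299 0.278]
scene pedal 0.82 [287.7, 232.8, 325.1, 266.4] 811 [ 0.548 -0.027  0.055] [0.073 0.081 0.065]
scene lid 0.79 [262.9, 123.6, 380.7, 225.4] 7837 [ 0.644 -0.006  0.265] [0.203 0.236 0.278]
scene carton 0.76 [227.4, 101.3, 280.8, 170.0] 1572 [0.753 0.227 0.024] [0.183 0.069 0.035]
scene carton 0.63 [292.0, 205.6, 313.7, 
[... 541 characters left out ...]
.4, 202.8] 8191 [ 0.646 -0.002  0.262] [0.199 0.223 0.279]
top carton 0.94 [174.1, 96.0, 201.3, 175.4] 1835 [0.755 0.23  0.022] [0.184 0.061 0.038]
top carton 0.66 [258.9, 266.6, 305.6, 348.1] 1909 [ 0.371 -0.002  0.023] [0.172 0.099 0.032]
top carton 0.56 [282.5, 191.8, 307.4, 208.5] 311 [ 0.559 -0.013  0.26 ] [0.035 0.047 0.128]
top blower 0.79 [344.6, 146.5, 367.4, 174.6] 332 [ 0.699 -0.153  0.058] [0.065 0.042 0.116]
top blower 0.19 [358.4, 187.2, 396.9, 227.6] 786 [ 0.598 -0.211  0.02 ] [0.094 0.095 0.035]
top holder 0.91 [357.2, 186.4, 394.2, 227.1] 768 [ 0.598 -0.214  0.02 ] [0.09  0.093 0.035]
top holder 0.69 [345.3, 146.2, 364.1, 177.4] 398 [ 0.698 -0.153  0.057] [0.136 0.073 0.273]
```

```bash
python3 - <<'E'
import cv2
for n in('s0','t0'):
    i=cv2.imread(f'pics/{n}.png'); c=i[80:360,150:450]; cv2.imwrite(f'pics/{n}z.png',cv2.resize(c,None,fx=2.1,fy=2.1))
import numpy as np
from h import *
# collect lid, pedal points; fit lid rect yaw
for n in('scene','top'):
    z=np.load(n+'0.npz'); W=z['W']; m=(z['d']>0)
    L=m&(W[...,2]>.245)&(W[...,2]<.32)&(W[...,0]>.5)&(W[...,0]<.8)&(abs(W[...,1])<.2)
    P=W[L]; A=np.c_[P[:,:2],np.ones(len(P))]
    print(n,'lid',P.min(0),P.max(0),cv2.minAreaRect((P[:,:2]*1000).astype(np.float32)))
    k=np.linalg.lstsq(A,P[:,2],rcond=None)[0]; r=P[:,2]-A@k; g=abs(r)<.005; k=np.linalg.lstsq(A[g],P[g,2],rcond=None)[0]; print(k,g.mean(),np.degrees(np.arctan2(k[1],k[0])))
    print(cv2.minAreaRect((P[g][:,:2]*1000).astype(np.float32)))
    L=m&(W[...,2]>.04)&(W[...,2]<.075)&(W[...,0]>.49)&(W[...,0]<.59)&(abs(W[...,1]+.02)<.07)
    P=W[L]; print('ped',len(P),np.median(P,0),P.min(0),P.max(0),cv2.minAreaRect((P[:,:2]*1000).astype(np.float32)))
E
```

```text
scene lid [ 0.54487386 -0.11604155  0.24532614] [0.75288641 0.11291311 0.27510861] ((641.9981079101562, -4.8045196533203125), (187.12901306152344, 196.07711791992188), 14.289044380187988)
[-0.09194525 -0.02315629  0.32371006] 0.9035277177825773 -165.8641091841892
((643.0813598632812, -4.3016815185546875), (179.23297119140625, 195.45606994628906), 14.403301239013672)
ped 914 [ 0.55213344 -0.02381192  0.05554067] [ 0.51558028 -0.06929856  0.0412076 ] [0.58967045 0.04997847 0.07494394] ((551.1026611328125, -10.157890319824219), (67.6751480102539, 107.5312271118164), 14.9497709274292)
top lid [ 0.54427699 -0.11639359  0.24502552] [0.75277353 0.11028988 0.27646538] ((641.6485595703125, -5.197593688964844), (186.08505249023438, 196.21542358398438), 14.150162696838379)
[-0.09392801 -0.02550625  0.32301013] 0.8906285714285714 -164.80762843632917
((651.5147705078125, -2.2755508422851562), (163.07736206054688, 195.3488311767578), 14.138068199157715)
ped 866 [ 0.55043671 -0.0241544   0.05359464] [ 0.51560379 -0.06836795  0.04081584] [0.58962613 0.04929902 0.07487566] ((550.9966430664062, -10.772830963134766), (65.79932403564453, 108.36019897460938), 14.118950843811035)
```

View pics/s0z.png

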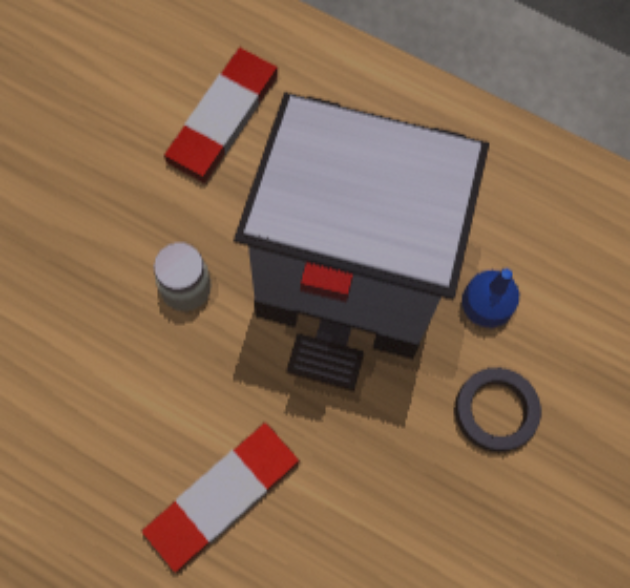

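View pics/t0z.png

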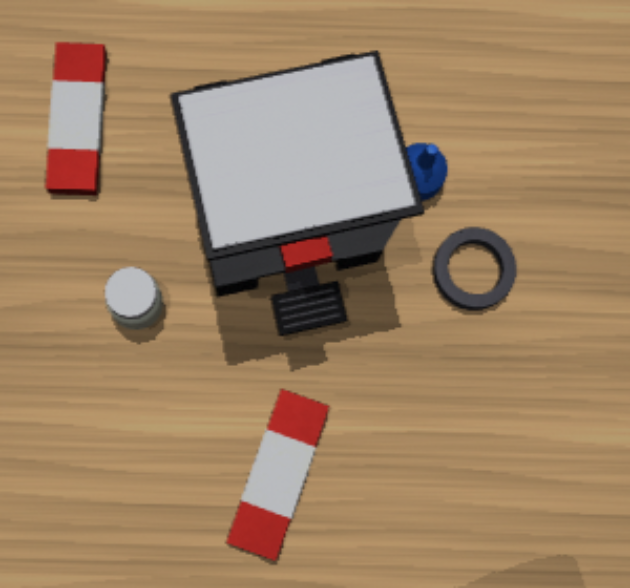

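View pics/s0.png

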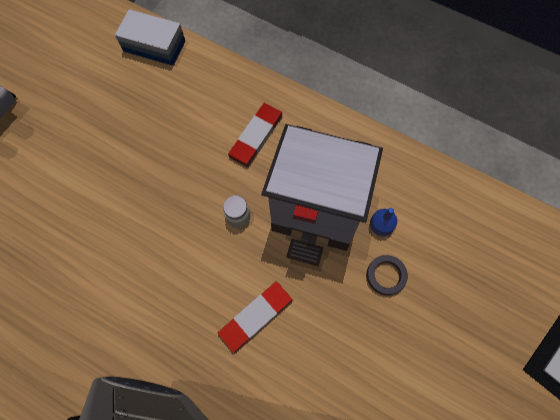

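The views show the pad at about pixel (305,252) in scene and (296,223) in top. The small carton juts from the lid at about (305,214). The two larger cartons lie loose on the bench and must be avoided.

```bash
cat >> h.py <<'E'
from scipy.spatial.transform import Rotation as Ro
YAW=np.radians(14.2); O=np.array([.659,-.0005,0]); B=Ro.from_euler('z',YAW).as_matrix()
def tobin(P): return (P-O)@B
def rel(pb,a,p0=None,q0=None):
    """TCP target in bin coords (m), lean a deg -> shift mm, rotvec deg in current tool frame"""
    s=state(); R0=Ro.from_quat(s['ee_rot'] if q0 is None else q0); p=s['ee_pos'] if p0 is None else p0
    a=np.radians(a); z=B@[np.sin(a),0,-np.cos(a)]; y=-B[:,1]; x=np.cross(y,z)
    R=Ro.from_matrix(np.c_[x,y,z]); t=O+B@np.array(pb)
    return R0.inv().apply(t-p)*1000,(R0.inv()*R).as_rotvec(degrees=True)
def where():
    s=state(); R=Ro.from_quat(s['ee_rot']).as_matrix()
    print('t',round(s['clock'],2),'bin mm',(tobin(s['ee_pos'])*1000).round(1),'z',(B.T@R[:,2]).round(3),'y',(B.T@R[:,1]).round(3),'F',s['contact_force'].round(1),'w',s['gripper_width'])
E
python3 - <<'E'
from h import *
for n in('scene','top'):
    z=np.load(n+'0.npz'); Q=tobin(z['W'])*1000; m=(z['d']>0); g=z['img'].max(-1)
    L=m&(Q[...,2]>47)&(Q[...,2]<63)&(Q[...,0]>-150)&(Q[...,0]<-95)&(abs(Q[...,1])<60)
    P=Q[L]; print(n,len(P),np.percentile(P,[1,50,99],axis=0).round(0))
    L=m&(Q[...,2]>245)&(Q[...,2]<300)&(abs(Q[...,1])<120)&(abs(Q[...,0])<150)
    wl=L&(g>150)&(z['img'].min(-1)>120)
    print('lid',np.percentile(Q[L],[1,50,99],axis=0).round(0)[:, :2].tolist(),np.percentile(Q[wl],[1,50,99],axis=0).round(0).tolist())
    i=z['img'].astype(int); c=m&(i[...,2]>100)&(i[...,1]<60)&(Q[...,2]>200)
    print('carton',np.percentile(Q[c],[2,50,98],axis=0).round(0).tolist())
print(rel([-.20,0,.13],40)); where()
E
```

```text
scene 658 [[-140.  -36.   50.]
 [-119.   -0.   56.]
 [ -96.   36.   60.]]
lid [[-108.0, -96.0], [-19.0, 0.0], [71.0, 96.0]] [[-78.0, -88.0, 255.0], [-10.0, -1.0, 265.0], [65.0, 88.0, 273.0]]
carton [[-108.0, -8.0, 259.0], [-98.0, 11.0, 262.0], [-88.0, 31.0, 265.0]]
top 667 [[-140.  -36.   48.]
 [-118.    1.   54.]
 [ -96.   36.   59.]]
lid [[-106.0, -96.0], [-15.0, 3.0], [72.0, 96.0]] [[-79.0, -89.0, 253.0], [-9.0, 1.0, 263.0], [65.0, 88.0, 272.0]]
carton [[-108.0, -9.0, 257.0], [-99.0, 11.0, 260.0], [-90.0, 30.0, 264.0]]
(array([ 427.8572671 , -435.9941891 ,   84.60130526]), array([-1.24022437, 39.98699138,  3.40490874]))
t 0.8 bin mm [-600.  -461.7  214.6] z [-0.  0. -1.] y [ 0.062 -0.998 -0.   ] F [ 0.5  0.8 -0. ] w 0.09174931744449019
```

Emit:
{"api": "carry_out", "payload": {
  "targets": [25,-25,2,0,2,0,1,52,-52,4,0,5,0,1,79,-79,7,0,8,1,1,106,-106,10,0,11,1,1,133,-134,13,0,14,1,1,160,-162,16,0,17,2,1,187,-190,18,0,19,2,1,214,-218,20,0,20,2,1]
}}

```text
clock: 1.47
ee_pos: [0.3279, -0.3209, 0.1944]
ee_rot: [0.975, 0.134, 0.172, -0.027]
contact_force: [0.7, -0.1, -0.2]
gripper_width: 0.041
```

```bash
python3 -c "
from h import *
where(); print(rel([-.20,0,.13],40))"
```

```text
t 1.47 bin mm [-399.6 -229.3  194.4] z [ 0.343  0.015 -0.939] y [ 0.026 -1.    -0.006] F [ 0.7 -0.1 -0.2] w 0.040966877874702864
(array([ 170.3930162 , -223.62120696,  132.46568594]), array([-1.0750251 , 19.90119524,  1.12145542]))
```

Emit:
{"api": "carry_out", "payload": {
  "targets": [23,-31,18,0,3,0,1,46,-61,36,0,6,0,1,70,-91,54,0,9,1,1,93,-121,71,-1,12,1,1,115,-150,88,-1,15,1,1,136,-178,105,-1,18,1,1,155,-203,120,-1,20,1,1,170,-224,132,-1,20,1,1]
}}

```text
clock: 2.13
ee_pos: [0.4606, -0.0607, 0.1332]
ee_rot: [0.932, 0.118, 0.34, -0.042]
contact_force: [2.4, -0.5, 1.0]
gripper_width: 0.0004
```

```bash
python3 -c "
from h import *
where(); print(rel([-.20,0,.13],40));print(rel([-.118,0,.075],40))"
```

```text
t 2.13 bin mm [-207.1   -9.6  133.2] z [ 0.643  0.001 -0.766] y [ 0.004 -1.     0.001] F [ 2.4 -0.5  1. ] w 0.00036792812540360705
(array([ 3.44044314, -9.61421383,  7.04205764]), array([-0.0840133 , -0.03914   ,  0.19828351]))
(array([ 30.83756964,  -9.38020765, 101.90165231]), array([-0.0840133 , -0.03914   ,  0.19828351]))
```

Emit:
{"api": "carry_out", "payload": {
  "targets": [4,0,15,0,0,0,1,9,0,32,0,0,0,1,15,0,52,0,0,0,1,20,0,70,0,0,0,1,25,0,85,0,0,0,1,27,0,94,0,0,0,1,27,0,95,0,0,0,1,27,0,95,0,0,0,1]
}}

```text
clock: 2.8
ee_pos: [0.54, -0.0404, 0.0779]
ee_rot: [0.932, 0.119, 0.339, -0.043]
contact_force: [0.3, -0.1, -0.1]
gripper_width: 0.0001
```

```bash
python3 -c "
from h import *
where(); snap('scene','s1')"
```

```text
t 2.8 bin mm [-125.2   -9.5   77.9] z [ 0.643  0.003 -0.766] y [ 0.006 -1.     0.   ] F [ 0.3 -0.1 -0.1] w 0.00013422845720777822
```

View pics/s1.png

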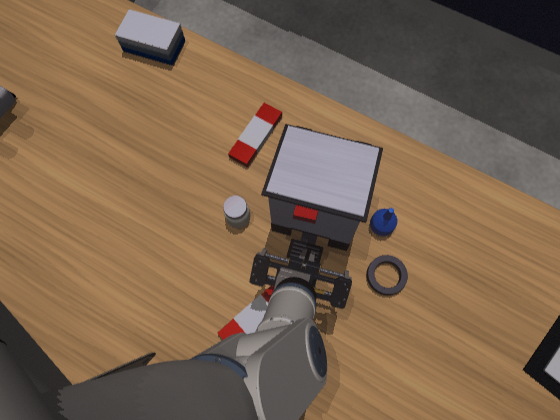

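Emit:
{"api": "carry_out", "payload": {
  "targets": [1,-5,4,0,0,0,1,0,-9,9,0,0,0,1,-3,-9.5,13,0,0,0,1,-6,-9.5,16,0,0,0,1,-7.5,-9.5,18.5,0,0,0,1,-9.5,-9.5,21,0,0,0,1,-11.5,-9.5,23,0,0,0,1,-13.5,-9.5,25.5,0,0,0,1]
}}

```text
clock: 3.52
ee_pos: [0.5426, -0.0303, 0.0504]
ee_rot: [0.932, 0.118, 0.339, -0.043]
contact_force: [-7.9, -2.0, 7.3]
gripper_width: 0.0004
```

```bash
python3 -c "
from h import *
where()"
```

```text
t 3.52 bin mm [-120.2   -0.3   50.4] z [ 0.643  0.002 -0.766] y [ 0.004 -1.     0.001] F [-7.9 -2.   7.3] w 0.00044599019152683996
```

Emit:
{"api": "carry_out", "payload": {
  "targets": [-2.7,0,1.7,0,0,0,1,-5.4,0,3.3,0,0,0,1,-7.3,0,5.6,0,0,0,1,-9.2,0,7.9,0,0,0,1,-11.2,0,10.2,0,0,0,1,-13.1,0,12.5,0,0,0,1,-14.4,0,14,0,0,0,1,-15.7,0,15.6,0,0,0,1]
}}

```text
clock: 4.18
ee_pos: [0.5421, -0.0306, 0.0288]
ee_rot: [0.932, 0.119, 0.341, -0.043]
contact_force: [-0.2, 1.8, 3.9]
gripper_width: 0.0005
```

```bash
python3 -c "
from h import *
where(); snap('scene','s2'); snap('top','t2')
a=cv2.imread('pics/s2.png')[80:330,180:440];b=cv2.imread('pics/t2.png')[60:310,180:440]
cv2.imwrite('pics/c2.png',cv2.resize(np.hstack([a,b]),None,fx=1.5,fy=1.5))"
```

```text
t 4.18 bin mm [-120.7   -0.5   28.8] z [ 0.645  0.003 -0.764] y [ 0.005 -1.     0.001] F [-0.2  1.8  3.9] w 0.0004946501773253646
```

View pics/c2.png

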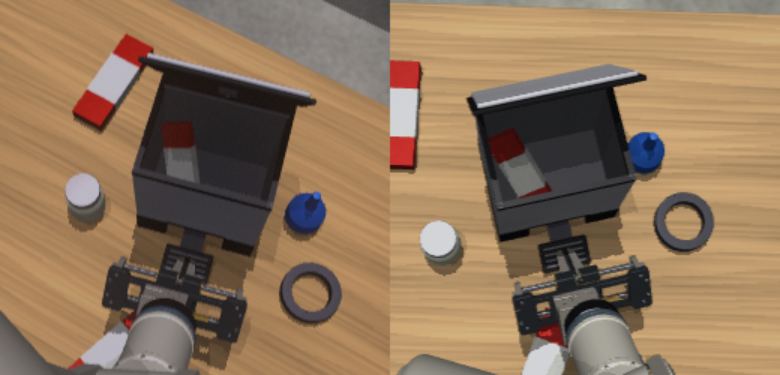

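The lid is wide open and the carton lies inside the bin, at about crop pixels (180,150) left and (520,160) right. I'll press the last few mm onto the stop.

Emit:
{"api": "carry_out", "payload": {
  "targets": [-0.6,0,0.8,0,0,0,1,-1.3,0,1.5,0,0,0,1,-1.6,0,1.9,0,0,0,1,-1.9,0,2.3,0,0,0,1,-1.9,0,2.3,0,0,0,1]
}}

```text
clock: 4.7
ee_pos: [0.5422, -0.0305, 0.0255]
ee_rot: [0.932, 0.118, 0.34, -0.043]
contact_force: [-0.5, 0.5, 11.1]
gripper_width: 0.0003
```

```bash
python3 -c "
from h import *
where()"
```

```text
t 4.7 bin mm [-120.6   -0.5   25.5] z [ 0.644  0.003 -0.765] y [ 0.005 -1.     0.001] F [-0.5  0.5 11.1] w 0.00031603344521950077
```

Emit:
{"api": "carry_out", "payload": {
  "targets": [-0.4,0,0.5,0,0,0,1,-0.6,0,0.8,0,0,0,1,-0.6,0,0.8,0,0,0,1,-0.6,0,0.8,0,0,0,1]
}}

```text
clock: 5.03
ee_pos: [0.5424, -0.0305, 0.0252]
ee_rot: [0.932, 0.118, 0.341, -0.043]
contact_force: [-5.4, -1.0, 20.5]
gripper_width: 0.0006
```

```bash
python3 -c "
from h import *
where(); snap('scene','s3'); t=snap('top','t3')
a=cv2.imread('pics/s3.png')[80:330,180:440];b=cv2.imread('pics/t3.png')[60:310,180:440]
cv2.imwrite('pics/c3.png',cv2.resize(np.hstack([a,b]),None,fx=1.5,fy=1.5))
Q=tobin(world(t))*1000; m=(t['depth']>0)&(abs(Q[...,0])<72)&(abs(Q[...,1])<80)&(Q[...,2]<235); i=t['img'].astype(int)
c=m&(i[...,2]>1.8*i[...,1]); print(np.percentile(Q[c],[2,50,98],axis=0))"
```

```text
t 5.03 bin mm [-120.4   -0.5   25.2] z [ 0.646  0.002 -0.764] y [ 0.005 -1.     0.001] F [-5.4 -1.  20.5] w 0.0005509032489841249
[[-37.21251799   8.85760941  97.66544398]
 [ 23.91689548  52.91675126 152.09224546]
 [ 46.33369261  76.80780469 167.73811176]]
```

View pics/c3.png

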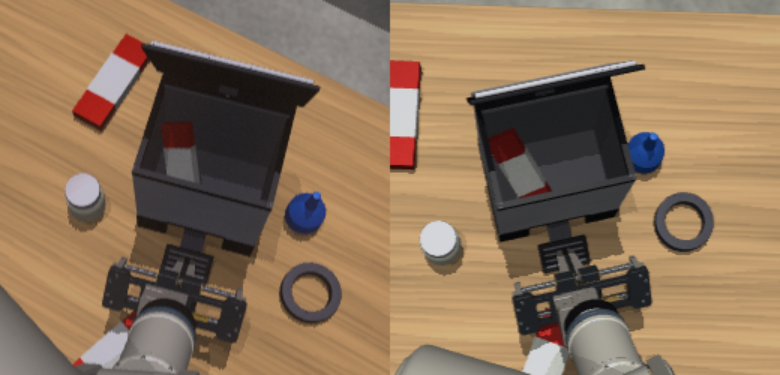

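The pedal is on its stop (20 N), and the carton is well below the rim, its highest measured point 168 mm up. Now I'll ease it up slowly.

Emit:
{"api": "carry_out", "payload": {
  "targets": [0.35,0,-0.5,0,0,0,1,0.7,0,-1.0,0,0,0,1,1.05,0,-1.5,0,0,0,1,1.4,0,-2.0,0,0,0,1,1.75,0,-2.5,0,0,0,1,2.1,0,-3.0,0,0,0,1,2.45,0,-3.6,0,0,0,1,2.8,0,-4.1,0,0,0,1]
}}

```text
clock: 5.8
ee_pos: [0.5413, -0.0307, 0.029]
ee_rot: [0.932, 0.119, 0.34, -0.043]
contact_force: [0.9, -0.8, 4.1]
gripper_width: 0.0005
```

Emit:
{"api": "carry_out", "payload": {
  "targets": [0.4,0,-0.5,0,0,0,1,0.8,0,-1.0,0,0,0,1,1.2,0,-1.5,0,0,0,1,1.6,0,-2.0,0,0,0,1,2.0,0,-2.5,0,0,0,1,2.4,0,-3.0,0,0,0,1,2.8,0,-3.4,0,0,0,1,3.2,0,-3.8,0,0,0,1]
}}

```text
clock: 6.47
ee_pos: [0.5411, -0.0307, 0.0339]
ee_rot: [0.932, 0.118, 0.339, -0.043]
contact_force: [0.1, -1.8, 3.9]
gripper_width: 0.0005
```

```bash
python3 -c "
from h import *
where()"
```

```text
t 6.47 bin mm [-121.7   -0.3   33.9] z [ 0.643  0.003 -0.766] y [ 0.005 -1.     0.001] F [ 0.1 -1.8  3.9] w 0.00047469944042294375
```

Emit:
{"api": "carry_out", "payload": {
  "targets": [0.4,0,-0.5,0,0,0,1,0.8,0,-0.9,0,0,0,1,1.3,0,-1.4,0,0,0,1,1.7,0,-1.8,0,0,0,1,2.2,0,-2.3,0,0,0,1,2.6,0,-2.7,0,0,0,1,3.0,0,-3.2,0,0,0,1,3.5,0,-3.6,0,0,0,1]
}}

```text
clock: 7.13
ee_pos: [0.5412, -0.0306, 0.0387]
ee_rot: [0.932, 0.119, 0.339, -0.043]
contact_force: [-1.8, -2.9, 4.2]
gripper_width: 0.0004
```

Emit:
{"api": "carry_out", "payload": {
  "targets": [0.4,0,-0.5,0,0,0,1,0.8,0,-0.9,0,0,0,1,1.3,0,-1.4,0,0,0,1,1.7,0,-1.8,0,0,0,1,2.2,0,-2.3,0,0,0,1,2.6,0,-2.7,0,0,0,1,3.0,0,-3.2,0,0,0,1,3.5,0,-3.6,0,0,0,1]
}}

```text
clock: 7.8
ee_pos: [0.5414, -0.0304, 0.0437]
ee_rot: [0.932, 0.118, 0.339, -0.043]
contact_force: [-4.7, -5.0, 4.2]
gripper_width: 0.0006
```

Emit:
{"api": "carry_out", "payload": {
  "targets": [0.4,0,-0.5,0,0,0,1,0.8,0,-0.9,0,0,0,1,1.3,0,-1.4,0,0,0,1,1.7,0,-1.8,0,0,0,1,2.2,0,-2.3,0,0,0,1,2.6,0,-2.7,0,0,0,1,3.0,0,-3.2,0,0,0,1,3.5,0,-3.6,0,0,0,1]
}}

```text
clock: 8.47
ee_pos: [0.5417, -0.0303, 0.0487]
ee_rot: [0.932, 0.119, 0.339, -0.043]
contact_force: [-4.8, -4.3, 5.9]
gripper_width: 0.0003
```

```bash
python3 -c "
from h import *
where(); snap('scene','s4'); t=snap('top','t4')
a=cv2.imread('pics/s4.png')[80:330,180:440];b=cv2.imread('pics/t4.png')[60:310,180:440]
cv2.imwrite('pics/c4.png',cv2.resize(np.hstack([a,b]),None,fx=1.5,fy=1.5))"
```

```text
t 8.47 bin mm [-1.21e+02 -1.00e-01  4.87e+01] z [ 0.642  0.003 -0.766] y [ 0.005 -1.     0.   ] F [-4.8 -4.3  5.9] w 0.00032460202810050164
```

View pics/c4.png

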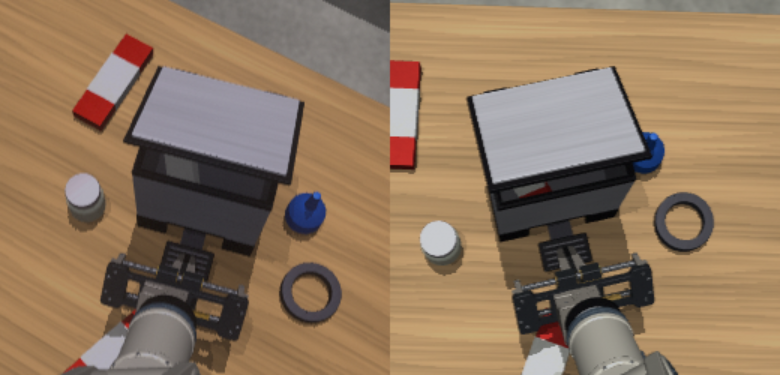

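Emit:
{"api": "carry_out", "payload": {
  "targets": [0.3,0,-0.4,0,0,0,1,0.6,0.1,-0.8,0,0,0,1,0.9,0.1,-1.2,0,0,0,1,1.2,0.2,-1.6,0,0,0,1,1.6,0.2,-2.0,0,0,0,1,1.9,0.3,-2.4,0,0,0,1,2.2,0.3,-2.8,0,0,0,1,2.6,0.3,-3.1,0,0,0,1]
}}

```text
clock: 9.23
ee_pos: [0.5421, -0.0303, 0.053]
ee_rot: [0.932, 0.119, 0.339, -0.043]
contact_force: [-3.4, -2.2, 6.1]
gripper_width: 0.0002
```

Emit:
{"api": "carry_out", "payload": {
  "targets": [0.3,0,-0.4,0,0,0,1,0.6,0.1,-0.8,0,0,0,1,0.9,0.1,-1.2,0,0,0,1,1.2,0.2,-1.6,0,0,0,1,1.6,0.2,-2.0,0,0,0,1,1.9,0.3,-2.4,0,0,0,1,2.2,0.3,-2.8,0,0,0,1,2.6,0.3,-3.1,0,0,0,1]
}}

```text
clock: 9.9
ee_pos: [0.5425, -0.0304, 0.0573]
ee_rot: [0.932, 0.119, 0.34, -0.043]
contact_force: [-2.1, 0.6, 6.8]
gripper_width: 0.0003
```

```bash
python3 -c "
from h import *
where()"
```

```text
t 9.9 bin mm [-120.2   -0.4   57.3] z [ 0.644  0.004 -0.765] y [ 0.006 -1.     0.   ] F [-2.1  0.6  6.8] w 0.00029568921495679197
```

Emit:
{"api": "carry_out", "payload": {
  "targets": [0.2,0,-0.2,0,0,0,1,0.3,0,-0.4,0,0,0,1,0.5,0,-0.6,0,0,0,1,0.7,0,-0.8,0,0,0,1,0.8,0,-1.0,0,0,0,1,1.0,0,-1.2,0,0,0,1,1.1,0,-1.4,0,0,0,1,1.3,0,-1.6,0,0,0,1]
}}

```text
clock: 10.57
ee_pos: [0.5428, -0.0303, 0.0595]
ee_rot: [0.932, 0.119, 0.34, -0.043]
contact_force: [-1.6, 0.4, 6.3]
gripper_width: 0.0004
```

Emit:
{"api": "carry_out", "payload": {
  "targets": [0.2,0,-0.2,0,0,0,1,0.3,0,-0.4,0,0,0,1,0.5,0,-0.6,0,0,0,1,0.7,0,-0.8,0,0,0,1,0.8,0,-1.0,0,0,0,1,1.0,0,-1.2,0,0,0,1,1.1,0,-1.4,0,0,0,1,1.3,0,-1.6,0,0,0,1]
}}

```text
clock: 11.23
ee_pos: [0.543, -0.0303, 0.0618]
ee_rot: [0.932, 0.119, 0.34, -0.043]
contact_force: [-0.3, 0.8, 6.2]
gripper_width: 0.0004
```

Emit:
{"api": "carry_out", "payload": {
  "targets": [0.2,0,-0.2,0,0,0,1,0.3,0,-0.4,0,0,0,1,0.5,0,-0.6,0,0,0,1,0.7,0,-0.8,0,0,0,1,0.8,0,-1.0,0,0,0,1,1.0,0,-1.2,0,0,0,1,1.1,0,-1.4,0,0,0,1,1.3,0,-1.6,0,0,0,1]
}}

```text
clock: 11.9
ee_pos: [0.5434, -0.0302, 0.064]
ee_rot: [0.932, 0.119, 0.341, -0.043]
contact_force: [0.8, 1.5, 4.5]
gripper_width: 0.0005
```

```bash
python3 -c "
from h import *
where()"
```

```text
t 11.9 bin mm [-119.4   -0.5   64. ] z [ 0.645  0.004 -0.764] y [ 0.007 -1.     0.   ] F [0.8 1.5 4.5] w 0.0005230117968250542
```

Emit:
{"api": "carry_out", "payload": {
  "targets": [0.1,0,-0.2,0,0,0,1,0.3,0,-0.3,0,0,0,1,0.4,0,-0.5,0,0,0,1,0.5,0,-0.6,0,0,0,1,0.7,0,-0.8,0,0,0,1,0.8,0,-1.0,0,0,0,1,0.9,0,-1.1,0,0,0,1,1.0,0,-1.2,0,0,0,1]
}}

```text
clock: 12.57
ee_pos: [0.5419, -0.031, 0.0644]
ee_rot: [0.932, 0.118, 0.339, -0.043]
contact_force: [1.1, 0.6, 0.2]
gripper_width: 0.0003
```

Emit:
{"api": "carry_out", "payload": {
  "targets": [0.1,0,-0.2,0,0,0,1,0.3,0,-0.3,0,0,0,1,0.4,0,-0.5,0,0,0,1,0.5,0,-0.6,0,0,0,1,0.7,0,-0.8,0,0,0,1,0.8,0,-1.0,0,0,0,1,0.9,0,-1.1,0,0,0,1,1.0,0,-1.2,0,0,0,1]
}}

```text
clock: 13.23
ee_pos: [0.5423, -0.0309, 0.0663]
ee_rot: [0.932, 0.119, 0.339, -0.043]
contact_force: [0.4, -0.7, -0.9]
gripper_width: 0.0004
```

```bash
python3 -c "
from h import *
where(); snap('scene','s5'); t=snap('top','t5')
Q=tobin(world(t))*1000; i=t['img'].min(-1); L=(t['depth']>0)&(abs(Q[...,0])<60)&(abs(Q[...,1])<80)&(Q[...,2]>200)
P=Q[L]; print(np.polyfit(P[:,0],P[:,2],1), len(P))"
```

```text
t 13.23 bin mm [-120.6   -0.9   66.3] z [ 0.643  0.003 -0.766] y [ 0.005 -1.     0.001] F [ 0.4 -0.7 -0.9] w 0.0004256568397430646
[-2.08915371e-03  2.53939472e+02] 5192
```

The lid is level at 254 mm, so it's shut, and there's no contact force. Now I'll withdraw along the tool axis.

Emit:
{"api": "carry_out", "payload": {
  "targets": [0,0,-6,0,0,0,1,0,0,-16,0,0,0,1,0,0,-30,0,0,0,1,0,0,-46,0,0,0,1,0,0,-62,0,0,0,1,0,0,-76,0,0,0,1,0,0,-86,0,0,0,1,0,0,-90,0,0,0,1]
}}

```text
clock: 14.0
ee_pos: [0.4857, -0.0456, 0.1362]
ee_rot: [0.932, 0.119, 0.34, -0.043]
contact_force: [0.4, 0.3, 0.2]
gripper_width: 0.0006
```

```bash
python3 -c "
from h import *
where(); snap('scene','s6'); t=snap('top','t6')
Q=tobin(world(t))*1000; L=(t['depth']>0)&(abs(Q[...,0])<60)&(abs(Q[...,1])<80)&(Q[...,2]>200)
P=Q[L]; print(np.polyfit(P[:,0],P[:,2],1))
L=(t['depth']>0)&(Q[...,2]>47)&(Q[...,2]<66)&(Q[...,0]>-135)&(Q[...,0]<-105)&(abs(Q[...,1])<30); print('pad z',np.median(Q[L],0))
W=world(t)
for o in('jar','blower','holder'):
    for r in silhouettes(o,'top')+silhouettes(o,'scene')[:0]: 
        m=r['pixels']&(t['depth']>0); print(o,round(r['confidence'],2),np.median(W[m],0).round(3))
a=cv2.imread('pics/s6.png')[80:330,180:440];b=cv2.imread('pics/t6.png')[60:310,180:440]
cv2.imwrite('pics/c6.png',cv2.resize(np.hstack([a,b]),None,fx=1.5,fy=1.5))"
```

```text
t 14.0 bin mm [-179.1   -1.2  136.2] z [ 0.644  0.002 -0.765] y [ 0.005 -1.     0.001] F [0.4 0.3 0.2] w 0.0005706363193477288
[-2.4843766e-04  2.5393214e+02]
pad z [-120.35443661   -0.18998605   57.46865536]
jar 0.67 [0.547 0.153 0.073]
jar 0.31 [ 0.647 -0.002  0.254]
blower 0.59 [ 0.698 -0.151  0.056]
holder 0.6 [ 0.599 -0.213  0.02 ]
```

View pics/c6.png

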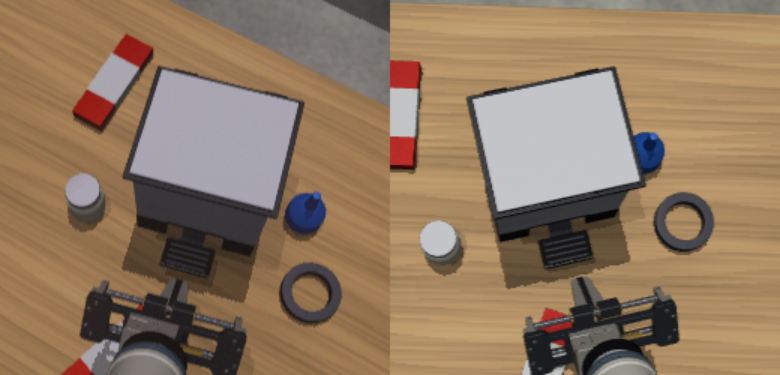

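The picture shows the lid shut, no carton at the front, the pad back up at 57 mm, and the tool clear.

Emit:
{"api": "carry_out", "payload": {
  "targets": [0,0,-10,0,0,0,1,0,0,-20,0,0,0,1,0,0,-20,0,0,0,1,0,0,-20,0,0,0,1]
}}

```text
clock: 14.73
ee_pos: [0.4741, -0.0487, 0.1506]
ee_rot: [0.932, 0.119, 0.34, -0.043]
contact_force: [-0.1, -0.2, -0.5]
gripper_width: 0.0003
```

```bash
python3 -c "
from h import *
where()
s=snap('scene','s7')
a=cv2.imread('pics/s0.png');
def f(i,d,W):
    i=i.astype(int); m=(i[...,2]>100)&(i[...,1]<60)&(d>0)&(W[...,2]<.05)&(W[...,0]<.5)&(W[...,0]>.2); return m
z=np.load('scene0.npz'); m0=f(z['img'],z['d'],z['W']); m1=f(s['img'],s['depth'],world(s)); print(m0.sum(),m1.sum(),(m1&~cv2.dilate(m0.astype(np.uint8),np.ones((3,3))).astype(bool)).sum())
finish_job()"
```

```text
t 14.73 bin mm [-191.1   -1.4  150.6] z [ 0.644  0.002 -0.765] y [ 0.005 -1.     0.001] F [-0.1 -0.2 -0.5] w 0.00032038785878465504
1033 441 0
the job is handed in; nothing more can be done
```

The carton is in the bin and the lid is shut. I handed the job in at about 14.8 s of the 48 s allowed, and no verdict comes back.

- **Pressing:** I leaned the shut fingers back about 40° from the bin and pressed the pedal down onto its stop, reaching about 20 N. The lid swung wide open. Both cameras showed the carton inside the bin, its highest measured point about 168 mm up, well below the 240 mm rim.
- **Easing up:** I brought the pedal back up over about 7.5 s, slowest over the last few millimetres, until the contact force reached zero. Then I withdrew the tool.
- **Last checks:**
  - The lid is level, with its top at 254 mm.
  - The pad is back up at 57.5 mm, against 58 mm nominal.
  - The contact force is about 0 N.
  - The jar, blower and holder are within a few mm of where they started, which is within the measuring noise.
  - The larger carton in front of the bin had not shifted in what could be seen, though the arm hid more than half of it.
- **Disagreements:** The network also reported a second "jar" with low confidence (0.31), which was really the lid. No other check failed.

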